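# Pop the sample hatch of the culture shaker

## Robot

A 6-joint arm with a two-finger parallel gripper is mounted at the origin on the work surface. World frame = base frame: x ahead of the robot, y to its left, z up, the work surface at z = 0. Lengths are in m, angles in rad, forces in N, time in s.
With the tool pointing down it reaches from about 0.375 to 0.9 m from the base axis. Payload 3.1 kg.
Tool frame: the origin (TCP) lies on the centre line of the jaws, within the pads' length; the fingertips stand ahead of it and the grasp point (between the pads) lies 3 mm ahead of it (robot.tip_reach is the z of the fingertips in the tool frame, in m); z points along the fingers, y is the line along which they close (so a half turn about z gives the same grasp; the last joint's range is limited). The gripper opens to 87 mm and grips with 3 to 60 N. Pads are 19 mm wide; open, the fingers measure 117 mm over their backs; the gripper's body (75 mm by 190 mm) begins 51 mm behind the grasp point.
Start: joints at [0.925, 0.527, 1.433, -0, 1.181, -0.178], TCP at [0.281, 0.558, 0.245] pointing down, gripper open.
Joint ranges: [-3.08, 3.08], [-0.75, 2.2], [0.22, 2.44], [-1.43, 4.57], [0, 2.65], [-2.85, 2.85]. Speed limits (rad/s): [2.79, 2.79, 3.14, 3.14, 3.14, 3.14].

## Interface

Orientations are given as a unit quaternion [x, y, z, w].
In Python, from rig import sensors, eyes, ticket, robot gives the robot as it stands.
- The arm moves only by the tool drive_tool, never from a script. Its argument "deltas" is a list that holds one entry, the list of rows, each a list of 6 numbers: the shift along the tool's x, y, z in mm, then the turn, a rotation vector about the tool's x, y, z in rad. A call has 1 to 8 rows; each row shifts and turns the commanded pose from where the row before left it, along the tool's axes as they then stand; what a row does not reach is not made up. A row lasts 1/12 s, in which the tool goes at most 41.7 mm and 7.16 degrees, less where a joint would pass 70% of its speed; a pose out of reach is approached as far as the arm can. A call is refused whole if a number of a shift passes 41.7 or a number of a turn 0.125, either way. A call with a gripper value outside its range is refused whole. "gripper" is the opening in per cent of the stroke, from 0 (shut) to 100 (fully open), set as the call begins (left out, the last holds). The fingers move at their own pace and stop on an object; "squeeze" is the grip in N (left out, the last holds). Time passes only in rows, so rows that do not move let the fingers close. It gives the time, the measured TCP pose, the force, the opening and the grip force at its end, in the units of the state.
- sensors.get_obs(): the state, without advancing time (a new reading comes with each control period).
- eyes.camera(name): name is "side" or "top"; returns a dict with "img" (420x560x3 uint8, red, green, blue), "fov_y" (degrees; the focal length in pixels is half the picture's height over the tangent of half this angle, whatever the lens; pixels are square), "cx", "cy" (the principal point, pixels), "D" ([k1, k2, p1, p2, k3] as OpenCV has them; the pictures are not rectified), "xyz" and "attitude" of the camera in the world. Camera axes: x right, y up, looking along -z (the intrinsics and any distortion apply to the point x, -y, -z); pixel columns grow to the right and rows downward; lengths in m; the calibration is good to about 2 mm. A picture is of the moment at which its call begins. There is no depth.
- ticket.hand_in(): hands the job in; it is judged then, once.
The state is a dict: "time": time; "q": joint angles; "joint_velocities": joint speeds; "joint_torque": joint torques, N m; "position": TCP position; "tool_rot": TCP orientation; "ft_force": force on the tool from outside, world axes, zero at the start; "moment": the same for the moment, N m; "grip_width": finger opening in m; "grip_force": force on a finger pad.
Only numpy, scipy, OpenCV 4.12 (cv2) and the standard library are available. Lean on these libraries where they do the work, as an engineer would, in place of code of your own. Each camera call takes 0.05 s, during which the arm holds its last target. There are 200 camera calls.

## Task

Gently press the round sample hatch on the shaker down once at its front edge with a fingertip, right down until its push-push latch lets go, then take the finger away so that the hatch pops up. Wait a few seconds to see that it stays open, and do not push it shut again. Leave the rectangular battery hatch shut and leave the flasks and the jar standing where they are; nothing is to be gripped or lifted.

Things in the scene. Friction and masses are not known exactly. Their poses are not given: they have to be found in the camera images.
- shaker: low white shaker base, fixed to the bench: 250 (x) x 350 (y) x 50 mm high. Origin on the bench under its centre; its own -x side is the front (roughly towards the robot), z up. The two hatches stand side by side on its flat deck, their centres 85 mm left and right (own y) of the middle and level with it in x; which hatch is left and which is right varies.
- sample_port: round dark grey collar of the sample hatch, fixed to the deck: 86 mm across, 40 mm high, rim 90 mm above the bench. Origin under its centre at deck height (50 mm above the bench); axes parallel to the shaker's. On it lies a round dark grey lid, 76 mm across and 12 mm thick, with a round window, hinged at its far side (own +x, 38 mm from the centre); it stands 10 mm proud of the rim.
- sample_press (a point): the spot to press on the round lid: on its top face (100 mm above the bench while shut), on the centre line, 26 mm from the lid's centre towards the front and 12 mm inside its front edge (64 mm from the hinge). It moves with the lid.
- sample_lid (a joint): angle of the round lid, rad: 0 shut, negative pressed in (stop at -0.117: press spot 7.5 mm lower), positive open (stop 0.75). Pressing at the spot takes 2 to 5 N; the latch lets go only near the stop, so press right to it. As the finger rises the sprung lid follows it, pops to 0.75 within about 1 s, its front edge some 50 mm up, and stays. Pushed fully down again it latches again.
- sample_catch (a joint): the hidden catch pin of the round hatch, m sideways: about 0 while latched, about +0.0055 when the press has freed it, between -0.002 and 0.002 once the lid has popped, and below -0.003 only while the lid is being pushed shut again.
- battery_lid (a joint): angle of the rectangular lid, rad, same meaning and same latch: 0 shut, negative pressed in. It is to stay shut.
- battery_press (a point): top of the rectangular dark grey lid (76 x 56 mm, in an 86 x 66 mm collar 40 mm high, four short dark ribs across it), near its front edge: same height as the press spot of the round one. Not to be pressed.
- flask_big_mid (a point): centre (half-way up) of a capped conical glass flask, 78 mm across the base and 130 mm high, loose on the bench beside the shaker (left or right).
- flask_small_mid (a point): centre (half-way up) of a smaller capped conical flask, 60 mm across the base and 100 mm high, loose on the bench beside the shaker (left or right).
- jar_mid (a point): centre (half-way up) of a lidded glass jar, 60 mm across and 85 mm high, loose on the shaker's deck behind the hatches.

How it is judged:
On the way, in this order (a step that is already met when the one before it is completed fails the run):
1. the fingers press the round hatch in until its latch lets go (value of joint sample_lid below -0.06 rad and value of joint sample_catch above 0.002 m and contact force between the fingers and sample_lid above 0.5 N).
2. the hatch stands open for a second, untouched by the fingers (value of joint sample_lid above 0.6 rad and contact force between each of the arm, the fingers and sample_lid below 0.1 N), for 1 s.
At the end, for the whole second after the job is handed in: the round hatch stands open (more than 0.6 rad) and still, the rectangular hatch is shut (within 0.03 rad), and the flasks and jar are within 15 mm of where they stood (value of joint sample_lid above 0.6 rad and velocity of joint sample_lid between -0.05 and 0.05 rad/s and value of joint battery_lid between -0.03 and 0.03 rad and distance of each of flask_big_mid, flask_small_mid, jar_mid from where it was at the start of the episode below 0.015 m); the robot touches nothing.
It fails at once if the round hatch is pushed shut a second time (value of joint sample_catch below -0.0035 m).
It fails at once if the battery hatch is pressed in or opened (value of joint battery_lid below -0.04 rad or value of joint battery_lid above 0.05 rad).
It fails at once if the hatch is struck or crushed (over 60 N) (contact force between the fingers and sample_lid above 60 N).
It fails at once if a flask or the jar is knocked, pushed or lifted (over 15 mm) (distance of any of flask_big_mid, flask_small_mid, jar_mid from where it was at the start of the episode above 0.015 m).
It also fails if it takes over 35 s, if anything falls off the work surface, if the arm or the gripper's body presses on something with over 40 N, if the wrist force passes 120 N, or if a joint passes its speed limit or range.

## Working session

There is one attempt and no reset: what is moved stays moved. The work goes in short steps, Python scripts to look and compute and a tool call to move; the robot and the scene stay as the last step left them, time stands still between calls to the robot, and variables do not carry over. Pictures are saved under pics/ and viewed, at most 10 in all, crops included, and the job is handed in when it is done.

Besides the shell and the picture viewer there is one more tool, called after "Request:" as name(argument=value, ...) on one line, values as JSON. drive_tool: Moves the arm, as the interface text tells. Its arguments: {"type":"object","properties":{"deltas":{"type":"array"},"gripper":{"type":"number"},"squeeze":{"type":"number"}},"required":["deltas"]}

```bash
mkdir -p pics; cat > h.py <<'E'
import numpy as np, cv2
from scipy.spatial.transform import Rotation as R
def K(c):
    f=210/np.tan(np.radians(c["fov_y"])/2); return np.array([[f,0,c["cx"]],[0,f,c["cy"]],[0,0,1.]])
def rot(c):
    a=np.array(c["attitude"],float); return R.from_quat(a).as_matrix() if a.size==4 else a.reshape(3,3)
F=np.diag([1,-1,-1.])
def proj(c,P):
    p=(np.atleast_2d(P)-c["xyz"])@rot(c)@F
    return cv2.projectPoints(p,np.zeros(3),np.zeros(3),K(c),np.array(c["D"],float))[0][:,0]
def onz(c,uv,z):
    n=cv2.undistortPoints(np.array(uv,float).reshape(-1,1,2),K(c),np.array(c["D"],float))[:,0]
    d=np.c_[n,np.ones(len(n))]@F@rot(c).T
    o=np.array(c["xyz"]); z=np.broadcast_to(z,len(d)); return o+d*((z-o[2])/d[:,2])[:,None]
E
python3 - <<'E'
from rig import sensors,eyes,robot
import cv2,pickle
for n in("top","side"):
    c=eyes.camera(n); cv2.imwrite(f"pics/{n}0.png",c["img"][:,:,::-1]); pickle.dump(c,open(n+"0.pkl","wb"))
    print({k:v for k,v in c.items() if k!="img"})
print(sensors.get_obs(), robot.tip_reach)
E
```

```text
{'fov_y': 47.94261628160667, 'cx': 275.7802561397404, 'cy': 208.5978150221686, 'D': array([0.04763442, 0.        , 0.        , 0.        , 0.        ]), 'xyz': array([0.33703261, 0.05323152, 1.08631481]), 'attitude': array([ 0.06933122, -0.06651938, -0.69708237,  0.71052412])}
{'fov_y': 50.075879262580344, 'cx': 285.2513509559164, 'cy': 208.9262049399592, 'D': array([-0.12379895,  0.        ,  0.        ,  0.        ,  0.        ]), 'xyz': array([-0.00953487, -0.63267516,  0.84446106]), 'attitude': array([ 0.39308757, -0.13292328, -0.2910366 ,  0.86203901])}
{'time': 0.1, 'q': array([ 9.25515727e-01,  5.28376908e-01,  1.43372653e+00, -2.40363420e-05,
        1.18140174e+00, -1.78499842e-01]), 'joint_velocities': array([-4.30771112e-05, -2.39121240e-03, -3.57933793e-03, -5.62003316e-04,
        6.04263847e-04, -1.21560621e-03]), 'joint_torque': array([-7.10124550e-05, -4.40986347e+01, -1.77150804e+01,  6.34919107e-02,
        5.33292023e-02, -2.68830939e-05]), 'position': array([0.28087514, 0.55766701, 0.24368232]), 'tool_rot': array([ 2.31272750e-01,  9.72888483e-01, -8.80733899e-04, -3.72646865e-04]), 'ft_force': array([-0.29165426,  0.12094809,  0.24207204]), 'moment': array([0.0097838 , 0.05284601, 0.01669401]), 'grip_force': 0.0, 'grip_width': 0.08682867862309894} 0.022
```

View pics/top0.png

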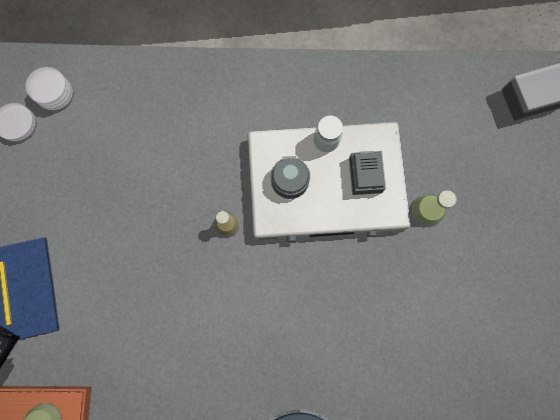

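View pics/side0.png

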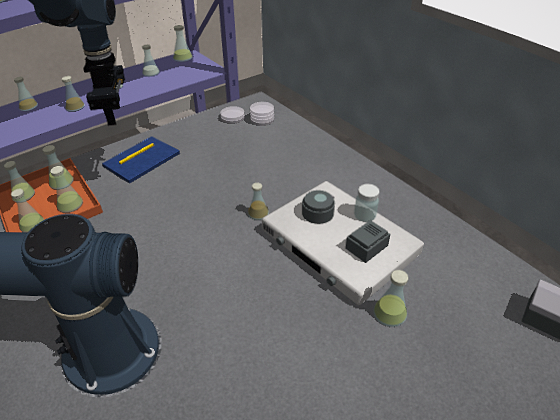

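The top view shows the round hatch on the left of the deck at about (291,178), with the battery hatch at (368,173). The jar is at (329,132), the small flask at (226,222) and the big flask at (432,208). The side view agrees with this layout. Next I'll fit the shaker pose and check it with an overlay.

```bash
python3 - <<'E'
from h import *; import pickle
from scipy.optimize import least_squares
T=pickle.load(open("top0.pkl","rb"));S=pickle.load(open("side0.pkl","rb"))
q=onz(T,[(250,131),(398,123),(409,227),(255,236)],.05); print(q.round(4)) # back-left, back-right, front-right, front-left
C=np.array([[.125,.175],[.125,-.175],[-.125,-.175],[-.125,.175]])
def tf(p,L): c,s=np.cos(p[2]),np.sin(p[2]); return p[:2]+L@np.array([[c,s],[-s,c]])
r=least_squares(lambda p:(tf(p,C)-q[:,:2]).ravel(),[q[:,0].mean(),q[:,1].mean(),0]); p=r.x
print("shaker",p,"res mm",(r.fun*1000).round(1))
t=np.linspace(0,2*np.pi,40); circ=lambda rr,cx,cy:np.c_[cx+rr*np.cos(t),cy+rr*np.sin(t)]
for n,c,crop in(("top",T,(210,90,220,165)),("side",S,(230,165,200,150))):
    im=cv2.resize(c["img"][:,:,::-1],None,fx=1,fy=1).copy(); x,y,w,h=crop; k=3.6
    im=cv2.resize(im[y:y+h,x:x+w],None,fx=k,fy=k,interpolation=cv2.INTER_CUBIC)
    def dr(L,z,col):
        uv=(proj(c,np.c_[tf(p,L),np.full(len(L),z)])-[x,y]+.5)*k
        cv2.polylines(im,[uv.astype(int).reshape(-1,1,2)],True,col,1,cv2.LINE_AA)
    dr(C,.05,(0,0,255)); dr(circ(.038,0,.085),.1,(0,255,0)); dr(circ(.043,0,.085),.09,(255,255,0)); dr(circ(.003,-.026,.085),.1,(0,0,255))
    B=np.array([[.038,.028],[.038,-.028],[-.038,-.028],[-.038,.028]]);dr(B-[0,.085],.1,(0,255,0))
    cv2.imwrite(f"pics/{n}1.png",im)
print("press",tf(p,np.array([[-.026,.085]])))
print("small flask",onz(T,[(223,217)],.1),"big",onz(T,[(447,199)],.13),"jar",onz(T,[(329,126)],.085))
E
```

```text
[[ 0.7201  0.1223  0.05  ]
 [ 0.7452 -0.2184  0.05  ]
 [ 0.503  -0.2357  0.05  ]
 [ 0.4763  0.1041  0.05  ]]
shaker [ 0.61114776 -0.05692823  0.07496085] res mm [ 2.6  4.6  3.7 -3.7 -3.4 -5.1 -2.9  4.2]
press [[0.57885507 0.02588591]]
small flask [[0.50889716 0.1705396  0.1       ]] big [[ 0.55006397 -0.29282053  0.13      ]] jar [[ 0.72200692 -0.055948    0.085     ]]
```

View pics/top1.png

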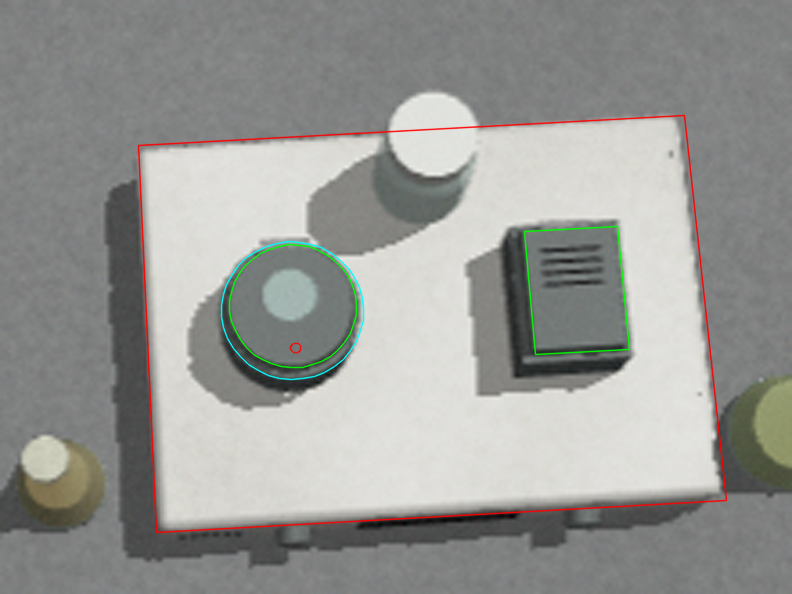

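View pics/side1.png

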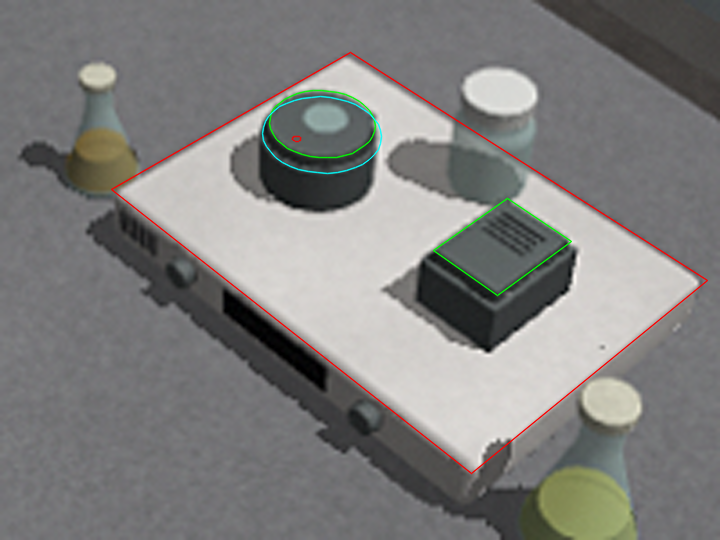

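The overlay fits both views. The outline of the round lid (green) matches the picture, and the press spot is at about (0.579, 0.026, 0.100) to within 2 mm. The window sits off-centre towards the hinge. Now I'll shut the fingers, turn the tool parallel to the shaker and move across high up.

Request:
drive_tool(deltas=[[[0,0,0,0,0,-0.109],[0,0,0,0,0,-0.109],[0,0,0,0,0,-0.109],[0,0,0,0,0,-0.109],[0,0,0,0,0,-0.108],[-10,-20,0,0,0,0],[-16,-35,0,0,0,0],[-16,-35,0,0,0,0]]], gripper=0)

```text
time: 0.77
position: [0.3297, 0.4712, 0.2439]
tool_rot: [-0.04, 0.999, -0.0, -0.0]
ft_force: [0.8, -0.6, 0.4]
grip_width: 0.0415
grip_force: 0.0
```

Request:
drive_tool(deltas=[[[-16,-35,0,0,0,0],[-16,-35,0,0,0,0],[-16,-35,0,0,0,0],[-16,-35,0,0,0,0],[-16,-35,0,0,0,0],[-16,-35,0,0,0,0],[-16,-35,0,0,0,0],[-16,-35,0,0,0,0]]])

```text
time: 1.43
position: [0.4796, 0.2005, 0.2443]
tool_rot: [-0.039, 0.999, -0.0, -0.0]
ft_force: [0.9, 0.6, -0.6]
grip_width: 0.0007
grip_force: 0.0
```

Request:
drive_tool(deltas=[[[-16,-35,0,0,0,0],[-16,-35,0,0,0,0],[-16,-35,0,0,0,0],[-16,-35,0,0,0,0],[-16,-35,0,0,0,0],[0,0,0,0,0,0],[0,0,0,0,0,0]]])

```text
time: 2.02
position: [0.5732, 0.032, 0.2439]
tool_rot: [-0.037, 0.999, 0.0, -0.0]
ft_force: [-1.4, 0.4, 0.5]
grip_width: 0.0004
grip_force: 0.0
```

Request:
drive_tool(deltas=[[[-2,-6.5,10,0,0,0],[0,0,25,0,0,0],[0,0,30,0,0,0],[0,0,22,0,0,0],[0,0,10,0,0,0],[0,0,0,0,0,0],[0,0,0,0,0,0]]])

```text
time: 2.6
position: [0.5746, 0.0286, 0.1473]
tool_rot: [-0.039, 0.999, 0.0, -0.001]
ft_force: [-0.1, 1.0, 0.2]
grip_width: 0.0006
grip_force: 0.0
```

```bash
python3 - <<'E'
from rig import sensors,eyes
from h import *
o=sensors.get_obs(); print(o["position"],o["tool_rot"],o["ft_force"])
M=R.from_quat(o["tool_rot"]).as_matrix()
s=[]
for n,(x,y,w,h) in(("top",(230,100,160,120)),("side",(250,140,160,120))):
    c=eyes.camera(n); k=3
    im=cv2.resize(c["img"][y:y+h,x:x+w,::-1],None,fx=k,fy=k,interpolation=cv2.INTER_CUBIC)
    for P,col in((o["position"]+M@[0,0,.022],(0,255,0)),([.5789,.0259,.1],(0,0,255))):
        cv2.circle(im,tuple(int(v) for v in (proj(c,P)[0]-[x,y]+.5)*k),5,col,1)
    s.append(im)
cv2.imwrite("pics/near.png",cv2.resize(np.hstack(s),(800,300)))
E
```

```text
[0.57457956 0.02859151 0.14728709] [-3.92869520e-02  9.99227803e-01  1.32504831e-04 -5.62179364e-04] [-0.05992661  0.98779447  0.15851122]
```

View pics/near.png

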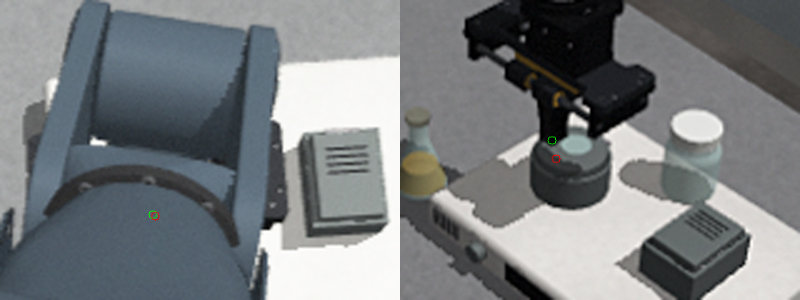

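The side view shows the closed fingertips just above the front half of the round lid. The tip projects to (552,140) and the press spot to (556,159). The top view is blocked by the arm. I'll descend slowly.

Request:
drive_tool(deltas=[[[0,-2.5,6,0,0,0],[0,0,6,0,0,0],[0,0,6,0,0,0],[0,0,3,0,0,0],[0,0,2,0,0,0],[0,0,1,0,0,0],[0,0,1,0,0,0],[0,0,1,0,0,0]]])

```text
time: 3.37
position: [0.575, 0.0252, 0.1217]
tool_rot: [-0.039, 0.999, -0.0, -0.0]
ft_force: [-1.7, -0.3, 2.4]
grip_width: 0.0004
grip_force: 1.3
```

Request:
drive_tool(deltas=[[[0,0,1,0,0,0],[0,0,1,0,0,0],[0,0,1,0,0,0],[0,0,0,0,0,0]]])

```text
time: 3.7
position: [0.5746, 0.0252, 0.1185]
tool_rot: [-0.039, 0.999, -0.0, -0.001]
ft_force: [-1.8, 0.0, 2.8]
grip_width: 0.0006
grip_force: 1.5
```

Request:
drive_tool(deltas=[[[0,0,1,0,0,0],[0,0,1,0,0,0],[0,0,0,0,0,0]]])

```text
time: 3.95
position: [0.5748, 0.0252, 0.1164]
tool_rot: [-0.039, 0.999, 0.0, -0.0]
ft_force: [-2.9, -0.5, 2.8]
grip_width: 0.0007
grip_force: 1.7
```

Request:
drive_tool(deltas=[[[0,0,0.7,0,0,0],[0,0,0.5,0,0,0],[0,0,0,0,0,0]]])

```text
time: 4.2
position: [0.5747, 0.0252, 0.1155]
tool_rot: [-0.039, 0.999, 0.0, -0.001]
ft_force: [-4.0, -0.7, 4.9]
grip_width: 0.0006
grip_force: 2.9
```

Force is starting to rise, so the lid is close to its stop. I'll go on in small steps.

Request:
drive_tool(deltas=[[[0,0,0.5,0,0,0],[0,0,0.3,0,0,0],[0,0,0,0,0,0]]])

```text
time: 4.45
position: [0.5747, 0.0252, 0.1153]
tool_rot: [-0.039, 0.999, -0.0, -0.0]
ft_force: [-5.5, 0.1, 9.3]
grip_width: 0.0004
grip_force: 4.9
```

Request:
drive_tool(deltas=[[[0,0,0.3,0,0,0],[0,0,0.3,0,0,0],[0,0,0,0,0,0],[0,0,0,0,0,0]]])

```text
time: 4.78
position: [0.5748, 0.0252, 0.1152]
tool_rot: [-0.039, 0.999, -0.0, -0.0]
ft_force: [-6.0, -0.8, 13.1]
grip_width: 0.0002
grip_force: 6.5
```

The finger is hard against the stop: 13 N with no further travel. Now I'll withdraw it up and towards the front.

Request:
drive_tool(deltas=[[[0,0,-3,0,0,0],[1,0,-6,0,0,0],[3,0,-12,0,0,0],[5,0,-18,0,0,0],[6,0,-22,0,0,0],[6,0,-25,0,0,0],[6,0,-25,0,0,0],[6,0,-25,0,0,0]]])

```text
time: 5.45
position: [0.5425, 0.0227, 0.2517]
tool_rot: [-0.039, 0.999, -0.0, 0.001]
ft_force: [-0.1, -0.0, 1.5]
grip_width: 0.0003
grip_force: 0.0
```

Request:
drive_tool(deltas=[[[15,10,-5,0,0,0],[20,30,0,0,0,0],[20,30,0,0,0,0],[20,30,0,0,0,0],[10,30,0,0,0,0],[0,30,0,0,0,0],[0,30,0,0,0,0],[0,10,0,0,0,0]]])

```text
time: 6.12
position: [0.442, 0.2189, 0.256]
tool_rot: [-0.04, 0.999, 0.001, 0.001]
ft_force: [1.2, -0.2, -0.0]
grip_width: 0.0004
grip_force: 0.0
```

Request:
drive_tool(deltas=[[[0,0,0,0,0,0],[0,0,0,0,0,0],[0,0,0,0,0,0],[0,0,0,0,0,0],[0,0,0,0,0,0],[0,0,0,0,0,0],[0,0,0,0,0,0],[0,0,0,0,0,0]]])

```text
time: 6.78
position: [0.4423, 0.2151, 0.2549]
tool_rot: [-0.038, 0.999, -0.0, -0.0]
ft_force: [-0.1, 0.3, 1.2]
grip_width: 0.0005
grip_force: 0.0
```

Request:
drive_tool(deltas=[[[0,0,0,0,0,0],[0,0,0,0,0,0],[0,0,0,0,0,0],[0,0,0,0,0,0],[0,0,0,0,0,0],[0,0,0,0,0,0],[0,0,0,0,0,0],[0,0,0,0,0,0]]])

```text
time: 7.45
position: [0.4421, 0.2156, 0.2549]
tool_rot: [-0.039, 0.999, -0.0, -0.0]
ft_force: [-0.1, -0.3, -0.7]
grip_width: 0.0003
grip_force: 0.0
```

Request:
drive_tool(deltas=[[[0,0,0,0,0,0],[0,0,0,0,0,0],[0,0,0,0,0,0],[0,0,0,0,0,0],[0,0,0,0,0,0],[0,0,0,0,0,0],[0,0,0,0,0,0],[0,0,0,0,0,0]]])

```text
time: 8.12
position: [0.4421, 0.2155, 0.2549]
tool_rot: [-0.039, 0.999, -0.0, -0.0]
ft_force: [-0.5, -0.7, -0.6]
grip_width: 0.0005
grip_force: 0.0
```

```bash
python3 - <<'E'
from rig import sensors,eyes
from h import *
s=[cv2.resize(eyes.camera(n)["img"][y:y+150,x:x+200,::-1],(400,300),interpolation=cv2.INTER_CUBIC) for n,x,y in(("top",220,100),("side",230,150))]
cv2.imwrite("pics/open.png",np.hstack(s)); print(sensors.get_obs()["ft_force"])
E
```

```text
[ 0.24854542 -0.23571845  0.11018478]
```

View pics/open.png

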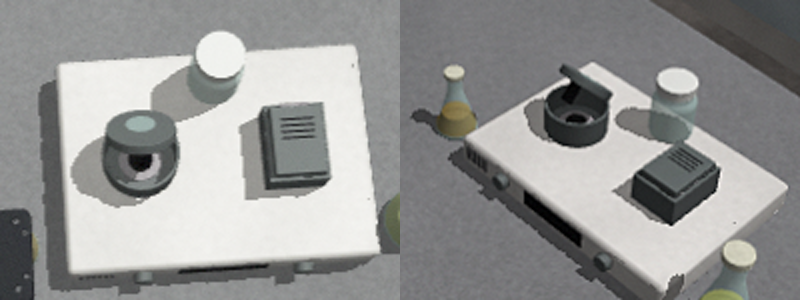

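Both views show the round lid standing wide open, at (140,130) in the top crop and (585,85) in the side crop. The battery hatch is shut, and the jar and both flasks are in place. I'll wait a little longer, then hand in.

Request:
drive_tool(deltas=[[[0,0,0,0,0,0],[0,0,0,0,0,0],[0,0,0,0,0,0],[0,0,0,0,0,0],[0,0,0,0,0,0],[0,0,0,0,0,0],[0,0,0,0,0,0],[0,0,0,0,0,0]]])

```text
time: 8.88
position: [0.4421, 0.2155, 0.255]
tool_rot: [-0.039, 0.999, 0.0, 0.0]
ft_force: [0.2, -1.0, -0.1]
grip_width: 0.0007
grip_force: 0.0
```

```bash
python3 -c "
from rig import ticket; print(ticket.hand_in())"
```

```text
the job is handed in; nothing more can be done
None
```

I pressed the round sample hatch once to its stop (about 13 N) and it popped open; it was still open in the pictures over 2 s later, with the battery hatch shut and the flasks and jar in place, and the job is handed in (no verdict was shown).

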